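Lock the cart wheel on its axle with a linchpin

ROBOT

A 6-joint arm with a two-finger parallel gripper is mounted at the origin on the work surface. World frame = base frame: x ahead of the robot, y to its left, z up, the work surface at z = 0. Lengths are in m, angles in rad, forces in N, time in s.
With the tool pointing down it reaches from about 0.3 to 0.85 m from the base axis. Payload 4.2 kg.
Tool frame: the origin (TCP) lies between the finger pads; the fingertips stand 19 mm ahead of it and the grasp point (between the pads) is the TCP (ctrl.tcp_to_tips is the distance from the TCP to the fingertips, in m); z points along the fingers, y is the direction in which the jaws open and shut (so a half turn about z gives the same grasp; the last joint's range is limited). The gripper opens to 91 mm and grips with 3 to 60 N. Pads are 32 mm wide; open, the fingers measure 118 mm over their backs; the gripper's body (76 mm by 178 mm) begins 60 mm behind the grasp point.
Start: joints at [-1.219, 0.32, 1.565, -0, 1.257, -0.02], TCP at [0.209, -0.536, 0.233] pointing down, gripper open.
Joint ranges: [-3.11, 3.11], [-0.84, 2.01], [0.21, 2.61], [-1.34, 4.49], [0.05, 2.63], [-2.56, 2.56]. Speed limits (rad/s): [2.57, 2.57, 3.14, 3.14, 3.14, 3.14].

INTERFACE

Orientations are given as a unit quaternion [x, y, z, w].
In Python, from plant import ctrl gives the robot as it stands.
- The arm moves only by the shell command python3 -m pendant 'ROWS' [FORCE]. ROWS is JSON, one flat list of numbers, 7 for each row, row after row: the shift along the tool's x, y, z in cm, then the turn, a rotation vector about the tool's x, y, z in rad, then the gripper command: -1 is fully open, 1 is shut, values between are in proportion. A call has 1 to 8 rows; each row shifts and turns the pose as measured when the row begins, along the tool's axes as they then stand; what a row does not reach is not made up. A row lasts 1/10 s, in which the tool goes at most 50 mm and 8.59 degrees, less where a joint would pass 70% of its speed; a pose out of reach is approached as far as the arm can. A call is refused whole if a number of a shift passes 5 or a number of a turn 0.15, either way. A call with a gripper value outside its range is refused whole. The fingers move at their own pace and stop on an object; FORCE is the grip in N (left out, the last holds). Time passes only in rows, so rows that do not move let the fingers close. It gives the time, the measured TCP pose, the force and the opening at its end, in the units of the state.
- ctrl.read_state(): the state, without advancing time (a new reading comes with each control period).
- ctrl.snapshot(name): name is "side" or "top" or "wrist"; returns a dict with "pixels" (420x560x3 uint8, red, green, blue), "depth" (420x560 float32, m along the optical axis (not along the pixel's ray), 0 where there is no reading), "camera_matrix" (3x3 intrinsics, pixels), "rvec" (rotation vector, rad) and "tvec" (3), from world to camera coordinates, as OpenCV has them. Camera axes: x right, y down, z forward; pixel columns grow to the right and rows downward; lengths in m; the calibration is good to about 2 mm. The wrist camera is an equidistant fisheye: a pixel r from the principal point sees the ray r / f radians off the axis. A picture is of the moment at which its call begins.
- ctrl.sign_off(): hands the job in, once; it reports no verdict.
The state is a dict: "clock": time; "joint_pos": joint angles; "joint_vel": joint speeds; "joint_efforts": joint torques, N m; "position": TCP position; "tcp_rot": TCP orientation; "force": force on the tool from outside, world axes, zero at the start; "torque": the same for the moment, N m; "width": finger opening in m.
Only numpy, scipy, OpenCV 4.12 (cv2) and the standard library are available. Lean on these libraries where they do the work, as an engineer would, in place of code of your own. Each camera call takes 0.05 s, during which the arm holds its last target.

TASK

Take the linchpin out of its wooden block and put it down through the upright hole in the cart's axle end, ring on the outer side, until its head sits fully home on the axle; the axle may have shifted along its length, so feel gently for the hole and never force the pin. Then swing the sprung ring down over the end of the axle until it snaps shut under the pin's tip, let go, and leave the other things on the bench where they are.

Things in the scene. Friction and masses are not known exactly. Their poses are not given: they have to be found in the camera images.
- pin_head (a point): Centre of the linchpin's head, a flat-sided bare steel block 22 (its x) by 18 (its y: the sides to pinch) by 44 mm high. Its underside, the shoulder, is 22 mm below this point; below that a round 12 mm shank, 46 mm long, its last 3 mm tapered to 10.4 mm. z points up along the pin, x to the side where the ring opens. It starts upright in the wooden block, shoulder on its top.
- ring (a joint): Turn q of the ring (rad): 0 open, just above level, pointing along the pin's +x; 1.8 shut, hanging along the shank, its end bar 3 mm clear below the tip. An over-centre spring holds it at either stop: push the bar down with up to about 5 N until q passes 0.9, then it snaps shut by itself. Its wires straddle the axle, so it shuts only when it points out past the axle's free end.
- ring_bar (a point): Middle of the ring's end bar. The ring is a U of 6 mm wire, 52 mm wide overall, the bar straight for 28 mm and its middle line 60 mm from the hinge line. At turn q, with a = 1.8 - q, the bar lies 60*sin(a) mm out along the pin's x and 60*cos(a) mm below the hinge line.
- linchpin: The whole linchpin, about 260 g; origin in the middle of the shoulder, axes as pin_head. The ring's hinge line runs along y through the head, 8 mm above the shoulder; its wires come out there on both pinching sides, so fingers on these sides must stay more than 11 mm above the shoulder.
- washer (a point): Point on the outer face of the washer beside the wheel, level with the axle's flat top (105 mm above the bench), on its middle line; fixed to the cart. x points out along the axle to its free end, z up. The hole's mouth lies on this x line, anywhere from 28 to 52 mm out: the axle has end float that no reading gives. Hole upright, 13.2 mm wide, 1 mm chamfers, right through.
- cart: Corner of a lumber cart, fixed; axes as washer; origin on the bench, 40 mm outwards of washer (under the hole's mean place). Axle end 30 mm square, middle line 90 mm up, ending 28 mm beyond the hole; it stays where it is under less than 40 N. Inwards of the washer (6 mm thick): black wheel 110 mm across, to 38 mm inwards; wooden beam 200 mm wide and 115 mm high, 60 to 110 mm inwards.
- keeper: Pale wooden block, fixed, 80 by 70 by 55 mm high, origin under its centre; in its middle an upright 15 mm hole, right through, holding the pin.
- spanner: Bystander: steel spanner 170 mm long lying on the bench, origin on its underside. Leave it alone.
- tin: Bystander: open metal tin 70 mm across, 50 mm high, origin under its centre. Leave it alone.
- offcut: Bystander: wooden offcut 50 by 140 by 35 mm, origin under its centre. Leave it alone.
- oil: Bystander: small grey bottle 52 mm across, 120 mm high, origin under its centre. Leave it alone.
Things that resemble listed ones, but are neither listed nor needed, are in the scene too. Leave any blue look-alike of the linchpin alone.

How it is judged:
By the outcome, as a careful person would: the job done as asked, in the order asked, and still so for the second after the job is handed in, with the robot touching nothing.
It also fails if it takes over 72 s, if anything falls off the work surface, if the arm or the gripper's body presses on something with over 40 N, if the wrist force passes 120 N, or if a joint passes its speed limit or range.

## Working session

There is one attempt and no reset: what is moved stays moved. The work goes in short steps, Python scripts to look and compute and a shell command to move; the robot and the scene stay as the last step left them, time stands still between calls to the robot, and variables do not carry over. Pictures are saved under pics/ and viewed, and the job is handed in when it is done.

```bash
ls; mkdir -p pics
cat > h.py <<'E'
import numpy as np, cv2
from plant import ctrl
from scipy.spatial.transform import Rotation as R
def snap(n,f):
    s=ctrl.snapshot(n); cv2.imwrite('pics/'+f+'.png',s['pixels'][:,:,::-1]); np.savez('pics/'+f+'.npz',**s); return s
E
python3 - <<'E'
from h import *
print(ctrl.read_state())
for n in('side','top','wrist'):
    s=snap(n,n+'0'); print(n,s['camera_matrix'].tolist(),cv2.Rodrigues(s['rvec'])[0].tolist(),s['tvec'])
E
```

```text
pics
{'clock': 0.0, 'joint_pos': array([-1.21900306e+00,  3.20290107e-01,  1.56564208e+00, -4.05496131e-06,
        1.25740010e+00, -1.99826771e-02]), 'joint_vel': array([ 0.00016055, -0.00154247,  0.001804  ,  0.00066266,  0.0001862 ,
        0.00059156]), 'joint_efforts': array([-1.03645081e-03, -4.12467563e+01, -2.31971669e+01,  7.25041190e-02,
        4.57888981e-02, -1.37330294e-04]), 'position': array([ 0.20873146, -0.5352842 ,  0.23213563]), 'tcp_rot': array([ 9.82772036e-01,  1.84819828e-01, -1.45548326e-04, -8.57558090e-04]), 'force': array([-0.17115909,  0.16177951,  0.1713771 ]), 'torque': array([ 0.03898833, -0.02601804,  0.01410672]), 'width': 0.09112423449275767}
side [[499.9124782891861, 0.0, 279.2176412548068], [0.0, 499.9124782891861, 213.68006843474052], [0.0, 0.0, 1.0]] [[-0.7409671821761904, -0.6715360694832819, 0.0026348284234664066], [-0.3566614851556351, 0.39020674658189025, -0.8488411393944999], [0.5689993145377708, -0.6299031689910133, -0.5286414453584073]] [0.42037072 0.28096564 0.85651638]
top [[463.54188115885955, 0.0, 265.7536422667112], [0.0, 463.54188115885955, 213.92777092730063], [0.0, 0.0, 1.0]] [[0.014235195123311395, -0.9993312424888906, 0.0336812559951646], [-0.986437428076837, -0.019544234166878782, -0.16297000767007908], [0.1635192946075682, -0.030904541679836597, -0.986055956624472]] [-0.01051828  0.53064335  1.05642955]
wrist [[325.19226210127806, 0.0, 280.16595490416506], [0.0, 325.19226210127806, 206.62542190317842], [0.0, 0.0, 1.0]] [[0.3632235533405036, -0.9317002251264047, -0.00182778502687779], [-0.8980198085383205, -0.35061460128829103, 0.2657627228116291], [-0.24825203679224062, -0.09488989336520133, -0.9640367391161214]] [-0.57369735 -0.03031772  0.39066335]
```

View pics/side0.png

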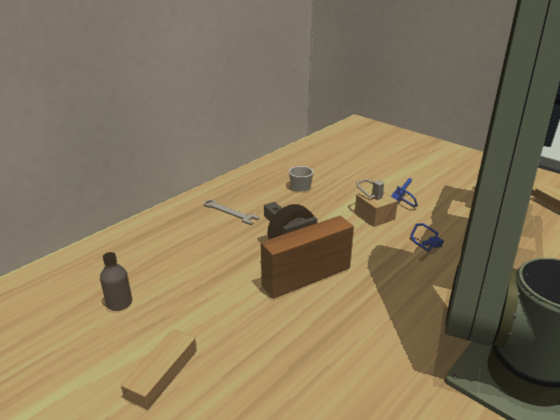

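View pics/top0.png

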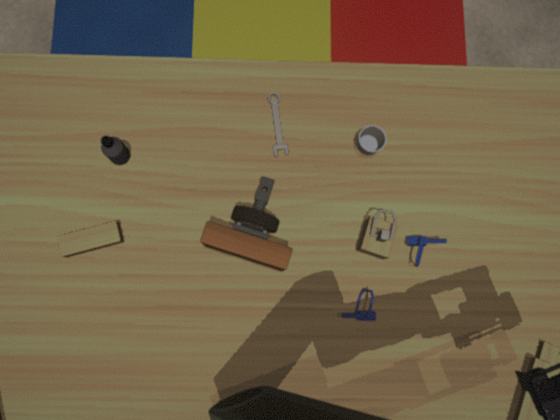

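View pics/wrist0.png

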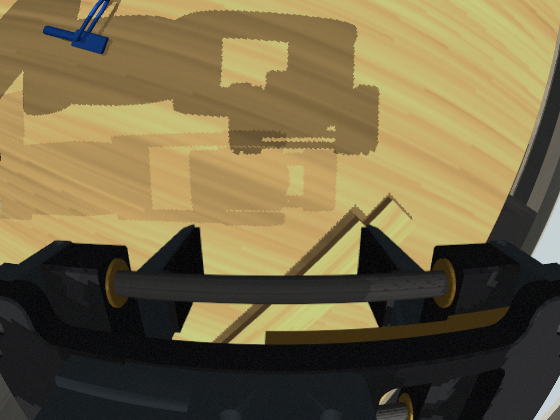

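Run:
```python
import cv2,numpy as np
a=cv2.imread('pics/top0.png')
k=cv2.resize(a[195:270,345:420],None,fx=5,fy=5,interpolation=cv2.INTER_CUBIC)
c=cv2.resize(a[165:240,225:300],None,fx=5,fy=5,interpolation=cv2.INTER_CUBIC)
c=np.clip(c.astype(float)*1.8,0,255).astype('uint8')
cv2.imwrite('pics/z1.png',np.hstack([k,c]))
a=cv2.imread('pics/side0.png')
k=cv2.resize(a[170:230,345:420],None,fx=5,fy=5,interpolation=cv2.INTER_CUBIC)
c=cv2.resize(a[190:250,255:330],None,fx=5,fy=5,interpolation=cv2.INTER_CUBIC)
cv2.imwrite('pics/z2.png',np.hstack([k,c]))
```

```text
(no output)
```

View pics/z1.png

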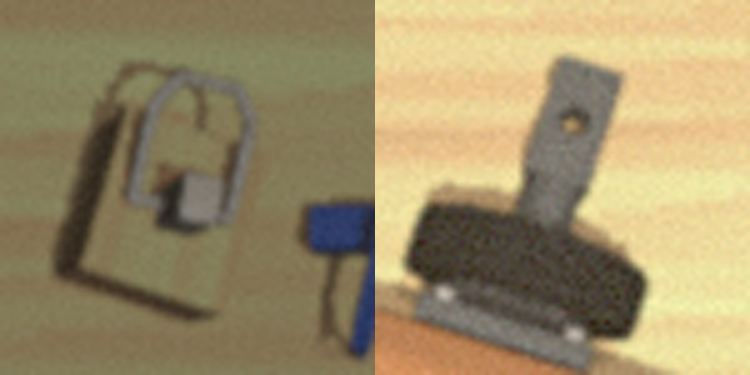

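View pics/z2.png

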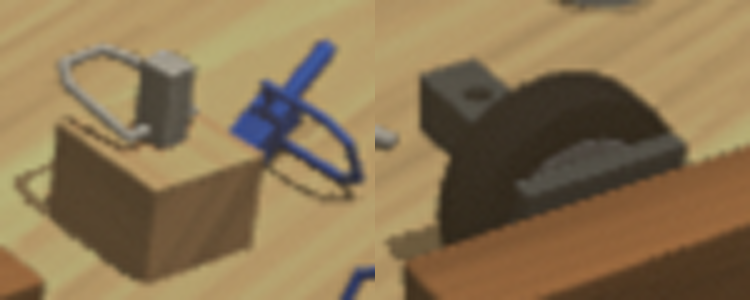

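```bash
cat >> h.py <<'E'
def ray(s,u,v):
    K=s['camera_matrix'];Rm=cv2.Rodrigues(s['rvec'])[0];t=np.ravel(s['tvec'])
    d=np.array([(u-K[0,2])/K[0,0],(v-K[1,2])/K[1,1],1.0])
    return -Rm.T@t, Rm.T@d
def rayf(s,u,v):
    K=s['camera_matrix'];Rm=cv2.Rodrigues(s['rvec'])[0];t=np.ravel(s['tvec'])
    x=np.array([u-K[0,2],v-K[1,2]]);r=np.hypot(*x);th=r/K[0,0]
    d=np.array([*(x/max(r,1e-9)*np.sin(th)),np.cos(th)])
    return -Rm.T@t, Rm.T@d
def onz(s,u,v,z,f=ray):
    c,d=f(s,u,v); return c+d*(z-c[2])/d[2]
def L(f): return dict(np.load('pics/'+f+'.npz'))
def proj(s,P,fish=False):
    K=s['camera_matrix'];Rm=cv2.Rodrigues(s['rvec'])[0];p=Rm@np.asarray(P)+np.ravel(s['tvec'])
    if fish:
        r=np.hypot(p[0],p[1]);th=np.arctan2(r,p[2]);return K[0,2]+K[0,0]*th*p[0]/r,K[1,2]+K[1,1]*th*p[1]/r
    return K[0,2]+K[0,0]*p[0]/p[2],K[1,2]+K[1,1]*p[1]/p[2]
def cloud(s):
    K=s['camera_matrix'];Rm=cv2.Rodrigues(s['rvec'])[0];t=np.ravel(s['tvec']);D=s['depth'].astype(float)
    v,u=np.mgrid[:D.shape[0],:D.shape[1]]
    p=np.stack([(u-K[0,2])/K[0,0]*D,(v-K[1,2])/K[1,1]*D,D],-1)
    return (p-t)@Rm
E
python3 - <<'E'
from h import *
t=L('top0');s=L('side0')
c1=lambda u,v:(345+u/5-.4,195+v/5-.4)
c2=lambda u,v:(225+(u-375)/5-.4,165+v/5-.4)
for n,uv,z in [('headtop',c1(202,198),.099),('bar',c1(207,77),.0766),('hole',c2(572,120),.105),('axL',c2(557,58),.105),('axR',c2(620,76),.105)]:
    print(n,uv,onz(t,*uv,z))
d1=lambda u,v:(345+u/5-.4,170+v/5-.4)
d2=lambda u,v:(255+(u-375)/5-.4,190+v/5-.4)
for n,uv,z in [('headtop',d1(165,63),.099),('hole',d2(480,94),.105),('axFarL',d2(420,78),.105),('axFarR',d2(477,58),.105)]:
    print(n,uv,onz(s,*uv,z))
# depth: head top & axle top
for nm,S in(('t',t),('s',s)):
    C=cloud(S);
    m=(abs(C[...,2]-.099)<.005)&(S['depth']>0)
    a=np.zeros(m.shape,bool)
    if nm=='t': a[222:245,372:396]=1
    else: a[175:200,365:390]=1
    P=C[m&a];print(nm,'head',len(P),P.mean(0) if len(P) else 0,np.ptp(P,0) if len(P) else 0)
    m=(abs(C[...,2]-.105)<.006)&(S['depth']>0);a[:]=0
    if nm=='t': a[172:202,250:282]=1
    else: a[198:222,258:285]=1
    P=C[m&a];
    if len(P):
        r=cv2.minAreaRect((P[:,:2]*1000).astype('f4'));print('axle',len(P),P[:,2].mean(),r)
    m=(abs(C[...,2]-.055)<.006)&(S['depth']>0);a[:]=0
    if nm=='t': a[195:265,345:420]=1
    else: a[180:225,350:400]=1
    P=C[m&a];
    if len(P):
        r=cv2.minAreaRect((P[:,:2]*1000).astype('f4'));print('keeper',len(P),P[:,2].mean(),r)
E
```

```text
headtop (385.0, 234.2) [ 0.48056198 -0.2695354   0.099     ]
bar (386.0, 210.0) [ 0.54009133 -0.2800445   0.0766    ]
hole (264.0, 188.6) [0.57850114 0.00521901 0.105     ]
axL (261.0, 176.2) [0.60712735 0.01245527 0.105     ]
axR (273.6, 179.79999999999998) [ 0.59938721 -0.01625737  0.105     ]
headtop (377.6, 182.2) [ 0.47935131 -0.26752887  0.099     ]
hole (275.6, 208.4) [0.57530701 0.00374088 0.105     ]
axFarL (263.6, 205.2) [0.6049382  0.01184221 0.105     ]
axFarR (275.0, 201.2) [ 0.59793434 -0.01887275  0.105     ]
t head 78 [ 0.48081229 -0.26839496  0.09863055] [0.02283183 0.02150179 0.00768797]
axle 320 0.10459264473636709 ((576.7019653320312, 5.539552688598633), (30.219755172729492, 61.12165832519531), 72.89364624023438)
keeper 802 0.05480907719627609 ((471.5777587890625, -299.547119140625), (135.25767517089844, 81.06554412841797), 72.25387573242188)
s head 50 [ 0.4771379  -0.26776528  0.09820271] [0.02697439 0.02059071 0.00680191]
axle 141 0.1041614479679579 ((582.1859741210938, 1.7921600341796875), (32.076961517333984, 45.98112487792969), 73.7060317993164)
keeper 409 0.05454402013745286 ((478.4283142089844, -269.35137939453125), (73.00462341308594, 86.80962371826172), 72.81119537353516)
```

```bash
cat >> h.py <<'E'
def go(p,yaw=None):
    """tool-frame delta (cm) to reach world p, and rotvec for tool z down, x at yaw(deg)"""
    s=ctrl.read_state();Rt=R.from_quat(s['tcp_rot'])
    print('t',round(s['clock'],2),'pos',s['position'].round(4),'F',s['force'].round(2),'T',s['torque'].round(3),'w',round(s['width'],4),'j6',s['joint_pos'][5].round(2))
    M=Rt.as_matrix();print('yaw',np.degrees(np.arctan2(M[1,0],M[0,0])).round(2),'tilt',M[:2,2].round(4))
    if p is not None: print('d cm',(M.T@(np.asarray(p)-s['position'])*100).round(2))
    if yaw is not None:
        y=np.radians(yaw);T=np.array([[np.cos(y),np.sin(y),0],[np.sin(y),-np.cos(y),0],[0,0,-1]])
        print('rot',R.from_matrix(M.T@T).as_rotvec().round(4))
E
python3 - <<'E'
from h import *
w=L('wrist0');go([.48,-.268,.22],-12)
Rm=cv2.Rodrigues(w['rvec'])[0];c=-Rm.T@w['tvec'];s=ctrl.read_state();M=R.from_quat(s['tcp_rot']).as_matrix()
print('cam in tool',M.T@(c-s['position']),'axis',M.T@Rm[2], 'right',M.T@Rm[0])
E
python3 -m pendant '[4.3,-1.9,0,0,0,0,-1, 4.3,-1.9,0,0,0,0,-1, 4.3,-1.9,0,0,0,0,-1, 4.3,-1.9,0,0,0,0,-1, 4.3,-1.9,0,0,0,0,-1, 4.3,-1.9,0,0,0,0,-1]'
python3 -c "
from h import *
go([.48,-.268,.22],-12)"
```

```text
t 0.15 pos [ 0.2088 -0.5354  0.2324] F [-0.08  0.25  0.52] T [ 0.015 -0.019  0.026] w 0.0912 j6 -0.02
yaw 21.3 tilt [-0.0004  0.0012]
d cm [ 34.98 -15.06   1.26]
rot [-1.200e-03  3.000e-04  5.812e-01]
cam in tool [ 0.07455787 -0.00044706 -0.15126069] axis [-2.65813629e-01 -5.65753683e-04  9.64024271e-01] right [-4.46739888e-05  9.99999834e-01  5.74548433e-04]
clock: 0.75
position: [0.4104, -0.3337, 0.2298]
tcp_rot: [0.984, 0.179, -0.001, -0.001]
force: [0.1, 0.2, 0.1]
width: 0.0911
t 0.75 pos [ 0.4104 -0.3337  0.2298] F [0.12 0.23 0.08] T [-0.036 -0.025 -0.059] w 0.0911 j6 0.51
yaw 20.61 tilt [-0.0029  0.0015]
d cm [ 8.83 -3.7   0.97]
rot [-0.0018  0.0028  0.5691]
```

```bash
python3 -m pendant '[4,-1.7,0.3,0,0,0.1,-1, 4,-2.0,0.3,0,0,0.14,-1, 1,-0.6,0.3,0,0,0.14,-1, 0,0,0,0,0,0.12,-1, 0,0,0,0,0,0.08,-1, 0,0,0,0,0,0,-1]'
python3 -c "
from h import *
go([.48,-.268,.22],-12)
snap('wrist','w1')"
```

```text
clock: 1.35
position: [0.4904, -0.2579, 0.2185]
tcp_rot: [0.993, -0.115, -0.002, -0.002]
force: [0.2, -0.1, -0.0]
width: 0.0913
t 1.35 pos [ 0.4904 -0.2579  0.2185] F [ 0.18 -0.07 -0.01] T [0.079 0.014 0.004] w 0.0913 j6 1.29
yaw -13.15 tilt [-0.0044  0.0044]
d cm [-0.79  1.22 -0.15]
rot [-0.0033  0.0053 -0.0201]
```

View pics/w1.png

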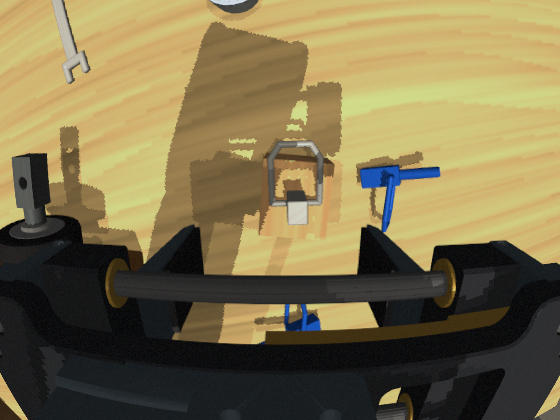

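Run:
```python
from h import *
w=L('w1');a=w['pixels'][:,:,::-1].astype(int)
im=a.astype('uint8')[130:245,245:350];cv2.imwrite('pics/z3.png',cv2.resize(im,None,fx=6,fy=6,interpolation=cv2.INTER_CUBIC))
mx=a.max(2);mn=a.min(2)
m=((mn>150)&(mx-mn<45)).astype('uint8');m[:195]=0;m[230:]=0;m[:,:280]=0;m[:,315:]=0
cs,_=cv2.findContours(m,0,1);c=max(cs,key=cv2.contourArea);print(cv2.minAreaRect(c),cv2.boundingRect(c))
P=np.array([onz(w,u,v,.099,rayf)[:2] for u,v in c[:,0]])*1000
print(cv2.minAreaRect(P.astype('f4')),P.mean(0))
print('bar',onz(w,296,146,.0766,rayf))
```

```text
((297.0, 213.0), (22.0, 18.0), 90.0) (288, 202, 19, 23)
((480.6143798828125, -270.1628723144531), (15.83184814453125, 20.03369903564453), 77.24549102783203) [ 480.85480967 -270.24248728]
bar [ 0.53544348 -0.28241529  0.0766    ]
```

View pics/z3.png

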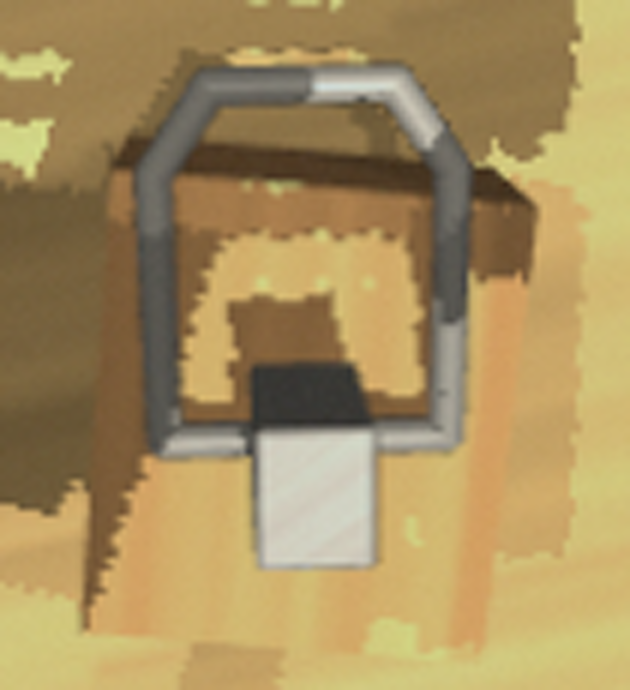

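```bash
python3 -c "
from h import *
go([.4806,-.2697,.14],-12.8)"
python3 -m pendant '[-0.67,1.37,3,-0.003,0.005,-0.006,-0.1, 0,0,3,0,0,0,-0.1, 0,0,1.5,0,0,0,-0.1, 0,0,0,0,0,0,-0.1]' 25
python3 -c "
from h import *
go([.4806,-.2697,.091],-12.8)
snap('wrist','w2')"
```

```text
t 1.4 pos [ 0.4903 -0.258   0.2185] F [-0.22  0.29  1.  ] T [ 0.055  0.026 -0.012] w 0.0912 j6 1.29
yaw -13.09 tilt [-0.0044  0.0045]
d cm [-0.64  1.39  7.85]
rot [-0.0034  0.0053 -0.0051]
clock: 1.8
position: [0.4804, -0.2713, 0.1422]
tcp_rot: [0.994, -0.108, 0.001, 0.001]
force: [-0.5, 0.1, 0.1]
width: 0.0622
t 1.8 pos [ 0.4804 -0.2713  0.1422] F [-0.55  0.1   0.07] T [0.071 0.041 0.019] w 0.0622 j6 1.25
yaw -12.38 tilt [ 0.0026 -0.0015]
d cm [-0.03 -0.17  5.12]
rot [ 0.0009 -0.0029  0.0074]
```

View pics/w2.png

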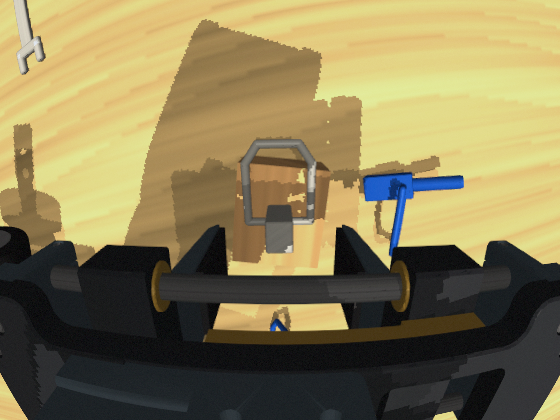

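```bash
python3 -m pendant '[0,-0.17,2,0,-0.003,0.007,-0.1, 0,0,2,0,0,0,-0.1, 0,0,0.9,0,0,0,-0.1, 0,0,0,0,0,0,-0.1]' 25
python3 -c "
from h import *
go([.4806,-.2697,.091],-12.8)"
```

```text
clock: 2.25
position: [0.4846, -0.2724, 0.0979]
tcp_rot: [0.994, -0.11, 0.005, 0.003]
force: [0.0, 0.5, 1.0]
width: 0.0499
t 2.25 pos [ 0.4846 -0.2724  0.0979] F [0.03 0.54 1.05] T [0.079 0.045 0.028] w 0.0499 j6 1.26
yaw -12.68 tilt [ 0.0098 -0.0067]
d cm [-0.46 -0.18  0.69]
rot [ 0.0044 -0.011   0.002 ]
```

```bash
python3 -m pendant '[-0.46,-0.18,0.6,0.004,-0.011,0,-0.1, 0,0,0,0,0,0,-0.1]' 25
python3 -c "
from h import *
go([.4806,-.2697,.091],-12.8)"
```

```text
clock: 2.45
position: [0.4813, -0.2702, 0.0934]
tcp_rot: [0.994, -0.11, 0.001, 0.001]
force: [-0.1, 0.6, -0.1]
width: 0.0502
t 2.45 pos [ 0.4813 -0.2702  0.0934] F [-0.15  0.63 -0.09] T [0.004 0.067 0.017] w 0.0502 j6 1.26
yaw -12.67 tilt [ 0.002  -0.0015]
d cm [-0.08 -0.03  0.24]
rot [ 0.0011 -0.0022  0.0023]
```

```bash
python3 -m pendant '[-0.08,-0.03,0.24,0.001,-0.002,0.002,-0.1, 0,0,0.05,0,0,0,0.3, 0,0,0,0,0,0,0.45, 0,0,0,0,0,0,0.6,0,0,0,0,0,0,0.8, 0,0,0,0,0,0,1,0,0,0,0,0,0,1]' 25
python3 -c "
from h import *
go([.4806,-.2697,.091],-12.8)"
```

```text
clock: 3.15
position: [0.4817, -0.2704, 0.0924]
tcp_rot: [0.994, -0.111, 0.002, 0.001]
force: [-0.6, -0.8, -1.0]
width: 0.0179
t 3.15 pos [ 0.4817 -0.2704  0.0924] F [-0.61 -0.83 -1.03] T [ 0.039  0.017 -0.01 ] w 0.0179 j6 1.26
yaw -12.77 tilt [ 0.0037 -0.0022]
d cm [-0.13 -0.04  0.14]
rot [ 0.0013 -0.0041  0.0005]
```

```bash
python3 -m pendant '[0,0,-1,0,0,0,1, 0,0,-2,0,0,0,1, 0,0,-2.5,0,0,0,1, 0,0,-3,0,0,0,1, 0,0,-3,0,0,0,1,0,0,-2.5,0,0,0,1,0,0,-1,0,0,0,1]' 30
python3 -c "
from h import *
go([.577,.0045,.235],-16)
snap('side','s2');snap('wrist','w3')"
```

```text
clock: 3.85
position: [0.4801, -0.2694, 0.2471]
tcp_rot: [0.994, -0.111, -0.0, -0.0]
force: [-0.0, 0.4, -2.8]
width: 0.0181
t 3.85 pos [ 0.4801 -0.2694  0.2471] F [-0.    0.44 -2.78] T [ 0.065  0.026 -0.007] w 0.0181 j6 1.26
yaw -12.77 tilt [-0.0006  0.0005]
d cm [  3.4  -28.85   1.22]
rot [-0.0003  0.0007  0.0563]
```

View pics/w3.png

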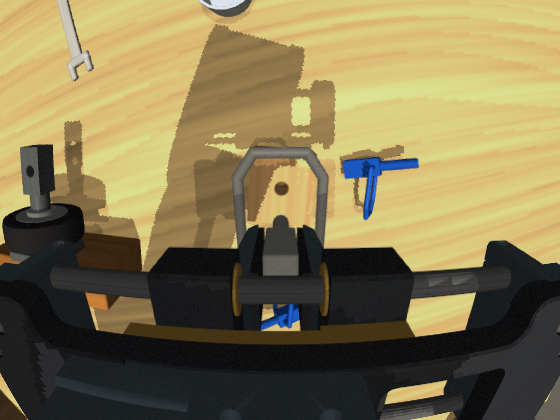

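View pics/s2.png

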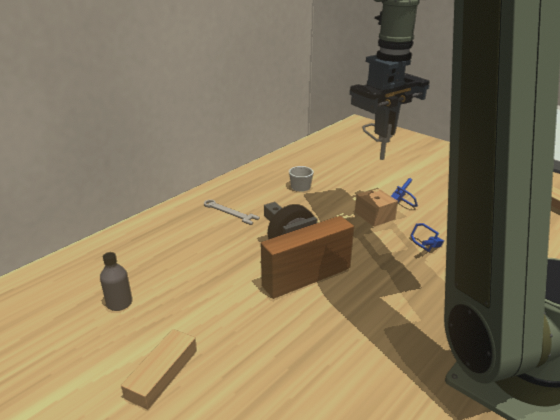

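```bash
python3 -c "
from h import *
w=L('w3');print(onz(w,36,171,.105,rayf))"
python3 -m pendant '[0.6,-4.2,0.1,0,0,0.008,1,0.6,-4.2,0.1,0,0,0.008,1,0.6,-4.2,0.1,0,0,0.008,1,0.6,-4.2,0.1,0,0,0.008,1,0.6,-4.2,0.1,0,0,0.008,1,0.6,-4.2,0.1,0,0,0.008,1,0.2,-2.4,0,0,0,0.004,1,0,0,0,0,0,0,1]'
python3 -c "
from h import *
go([.577,.0045,.235],-16)
snap('wrist','w4');snap('top','t4')"
```

```text
[ 0.5757364  -0.00812945  0.105     ]
clock: 4.75
position: [0.5811, -0.0016, 0.2232]
tcp_rot: [0.99, -0.141, -0.014, -0.0]
force: [0.1, -0.3, -1.5]
width: 0.0177
t 4.75 pos [ 0.5811 -0.0016  0.2232] F [ 0.09 -0.29 -1.48] T [-0.002  0.058 -0.01 ] w 0.0177 j6 1.83
yaw -16.17 tilt [-0.0277  0.0048]
d cm [-0.6  -0.46 -1.16]
rot [ 0.003   0.0279 -0.0029]
```

View pics/w4.png

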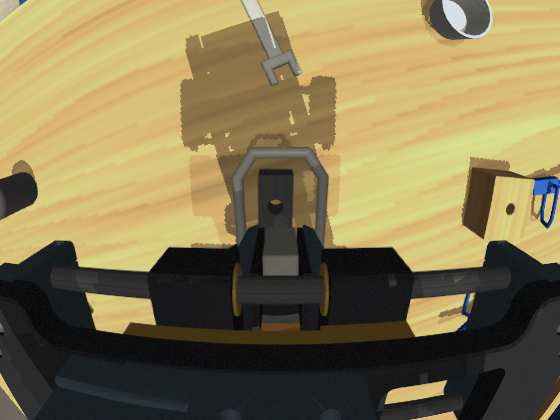

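View pics/t4.png

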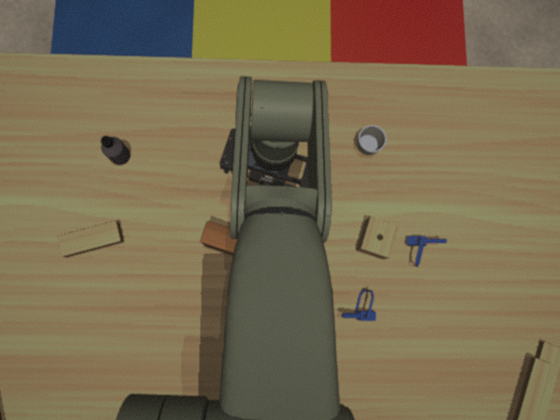

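```bash
python3 -m pendant '[-0.4,-0.46,-1.2,0.003,0.028,-0.003,1,0,0,0,0,0,0,1,0,0,0,0,0,0,1]'
python3 - <<'E'
from h import *
go([.577,.0045,.235],-16)
w=snap('wrist','w5')
w3=L('w3');print('keeper hole',onz(w3,281,188,.055,rayf))
a=w['pixels'][:,:,::-1]
cv2.imwrite('pics/z5.png',cv2.resize(a[140:240,225:335],None,fx=6,fy=6,interpolation=cv2.INTER_CUBIC))
E
```

```text
clock: 5.15
position: [0.576, -0.0014, 0.2355]
tcp_rot: [0.99, -0.142, -0.001, 0.002]
force: [-0.1, -0.3, -3.0]
width: 0.018
t 5.15 pos [ 0.576  -0.0014  0.2355] F [-0.12 -0.33 -3.04] T [0.024 0.03  0.04 ] w 0.018 j6 1.84
yaw -16.3 tilt [-0.0016 -0.0033]
d cm [-0.07 -0.6   0.05]
rot [ 0.0037  0.0006 -0.0053]
keeper hole [ 0.48076861 -0.27042792  0.055     ]
```

View pics/z5.png

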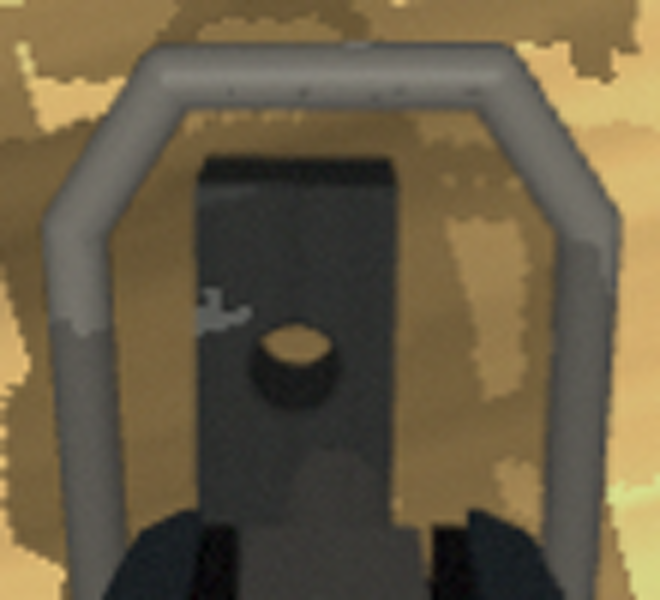

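Run:
```python
from h import *
w=L('w5');q=lambda u,v:onz(w,225+u/6-.4,140+v/6-.4,.105,rayf)[:2]*1000
h=q(295,366);A=q(197,185);B=q(397,185);C=q(200,500);D=q(392,500)
print('hole',h,'L',q(252,366),'R',q(340,366),'T',q(295,323),'Bt',q(295,410))
print(A,B,C,D,np.linalg.norm(A-B),np.linalg.norm(C-D))
for a,b in((C,A),(D,B),((C+D)/2,(A+B)/2)): 
    d=b-a;print('yaw',np.degrees(np.arctan2(d[1],d[0])))
n=(A+B)/2-(C+D)/2;n/=np.linalg.norm(n);m=(A+B)/2
print('end-hole',(m-h)@n,'lateral',(m-h)@np.array([-n[1],n[0]]))
```

```text
hole [579.54501363   3.18959773] L [581.35561097   9.34592718] R [577.65335261  -3.24920061] T [585.85549289   1.30985331] Bt [573.01397548   5.13705633]
[609.78923301   9.14823888] [601.52486537 -18.88662211] [563.45000205  23.1012621 ] [555.2230142   -4.95206649] 29.227610282350046 29.2347836337737
yaw -16.75736645711426
yaw -16.749183184239364
yaw -16.75327655957097
end-hole 27.326661339160978 lateral -0.18991195096019808
```

```bash
python3 -c "
from h import *
go([.579,.004,.196],-16.75)"
python3 -m pendant '[0.1,-0.5,2,0.003,0,0.008,1,0,0,1.7,0,0,0,1,0,0,0,0,0,0,1]'
python3 - <<'E'
from h import *
go([.579,.004,.196],-16.75)
E
```

```text
t 5.2 pos [ 0.5762 -0.0014  0.2359] F [ 0.44 -0.44 -2.12] T [ 0.034  0.04  -0.008] w 0.0182 j6 1.84
yaw -16.31 tilt [-0.001  -0.0032]
d cm [ 0.12 -0.61  3.99]
rot [ 0.0034 -0.      0.0077]
clock: 5.5
position: [0.5788, 0.0011, 0.1997]
tcp_rot: [0.989, -0.147, 0.002, 0.0]
force: [-0.7, -0.7, -2.2]
width: 0.0175
t 5.5 pos [0.5788 0.0011 0.1997] F [-0.71 -0.74 -2.17] T [ 0.024  0.09  -0.035] w 0.0175 j6 1.85
yaw -16.96 tilt [ 0.0039 -0.0007]
d cm [-0.07 -0.28  0.37]
rot [-0.0004 -0.004  -0.0037]
```

```bash
python3 -m pendant '[-0.07,-0.28,0.2,0,-0.004,-0.003,1,0,0,0,0,0,0,1]'
python3 - <<'E'
from h import *
go([.579,.004,.192],-16.75)
w=snap('wrist','w6');a=w['pixels'][:,:,::-1];s=snap('side','s6')['pixels'][:,:,::-1]
cv2.imwrite('pics/z6.png',np.hstack([cv2.resize(a[170:240,235:325],(540,420),interpolation=cv2.INTER_CUBIC)]))
cv2.imwrite('pics/z6s.png',cv2.resize(s[140:240,220:330],None,fx=6,fy=6,interpolation=cv2.INTER_CUBIC))
E
```

```text
clock: 5.7
position: [0.5793, 0.0034, 0.1987]
tcp_rot: [0.989, -0.146, 0.001, -0.0]
force: [-0.6, 0.1, -1.9]
width: 0.018
t 5.7 pos [0.5793 0.0034 0.1987] F [-0.58  0.1  -1.9 ] T [ 0.071  0.012 -0.04 ] w 0.018 j6 1.85
yaw -16.84 tilt [0.0011 0.0005]
d cm [-0.05 -0.04  0.67]
rot [-0.0008 -0.001  -0.0016]
```

View pics/z6.png

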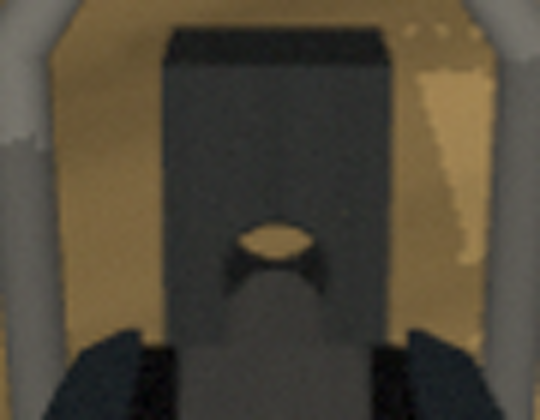

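View pics/z6s.png

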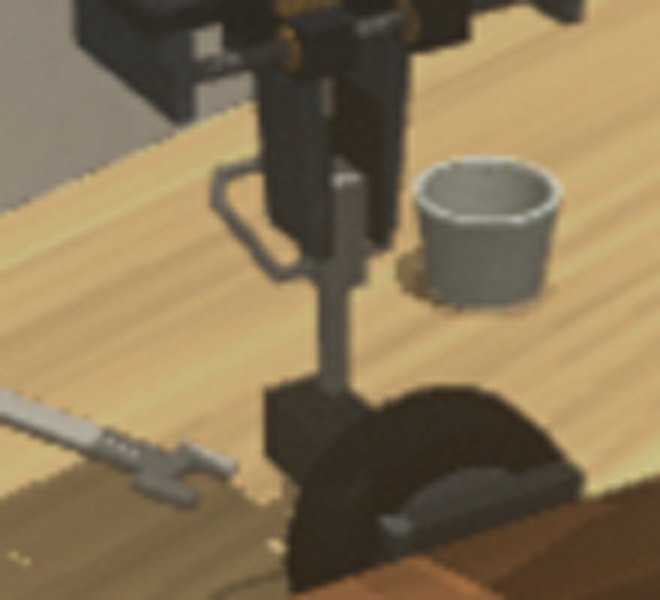

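Run:
```python
from h import *
w=L('w6');s=ctrl.read_state();M=R.from_quat(s['tcp_rot']).as_matrix();p=s['position']
z=lambda uv:((uv[0]-235)*6+3,(uv[1]-170)*6+3)
n=M[:,0]
for d in(.0834,.080):
    print('tip far edge px',z(proj(w,p+M[:,2]*d+n*.0052,True)),'shank',z(proj(w,p+M[:,2]*(d-.003)+n*.006,True)))
q=lambda u,v:onz(w,235+(u-3)/6,170+(v-3)/6,.105,rayf)[:2]
h=q(275,268);e=q(277,66);print('hole',h,'T',q(275,222),'end',e, np.linalg.norm(e-h), 'hole from end', e-.028*n[:2])
e=q(275,222);print('from mouth far edge',e-.0076*n[:2])
```

```text
tip far edge px (np.float64(274.97653495704765), np.float64(253.56751599836673)) shank (np.float64(274.99904932304526), np.float64(254.21516911263637))
tip far edge px (np.float64(275.0021556962947), np.float64(261.34843012918526)) shank (np.float64(275.0253128698415), np.float64(262.106545267076))
hole [0.58000149 0.00332274] T [0.58599033 0.00150978] end [ 0.60569942 -0.00472399] 0.026928302662572148 hole from end [0.57890044 0.00338836]
from mouth far edge [0.57871633 0.0037117 ]
```

```bash
python3 -m pendant '[0.1,0,0.4,0,-0.001,-0.001,1,0,0,0.2,0,0,0,1,0,0,0,0,0,0,1]'
python3 - <<'E'
from h import *
go([.5803,.0031,.185],-16.75)
w=snap('wrist','w7');a=w['pixels'][:,:,::-1]
cv2.imwrite('pics/z7.png',np.hstack([cv2.resize(a[170:240,235:325],(720,560),interpolation=cv2.INTER_CUBIC)]))
E
```

```text
clock: 6.1
position: [0.5814, 0.0029, 0.1941]
tcp_rot: [0.989, -0.146, 0.002, -0.0]
force: [-0.3, -0.4, -2.1]
width: 0.0178
t 6.1 pos [0.5814 0.0029 0.1941] F [-0.27 -0.41 -2.1 ] T [0.111 0.019 0.011] w 0.0178 j6 1.85
yaw -16.78 tilt [0.0041 0.0004]
d cm [-0.12  0.02  0.91]
rot [-0.0016 -0.0038 -0.0005]
```

View pics/z7.png

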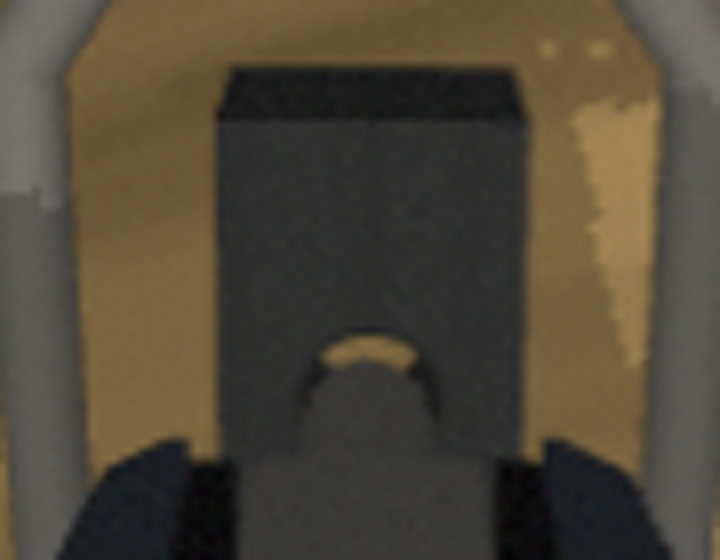

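Run:
```python
from h import *
w=L('w7');s=ctrl.read_state();M=R.from_quat(s['tcp_rot']).as_matrix();p=s['position']
q=lambda u,v,z:onz(w,235+(u-3.5)/8,170+(v-3.5)/8,z,rayf)
t=q(367,358,p[2]-.0834);print('tip far rel TCP (tool)',M.T@(t-p)*1000)
m=q(369,332,.105);print('mouth far',M.T@(m-p)*1000)
m=q(369,120,.105);print('end',M.T@(m-p)*1000)
for u,v in((222,130),(522,130)):print('edge',M.T@(q(u,v,.105)-p)*1000)
for u,v in((302,410),(438,410)):print('mouthside',M.T@(q(u,v,.105)-p)*1000)
for u,v in((305,420),(430,420)):print('tip side',M.T@(q(u,v,.112)-p)*1000)
```

```text
tip far rel TCP (tool) [ 3.56045165  0.10001148 83.41460947]
mouth far [ 4.42951465  0.29906501 89.20501775]
end [25.22154921  0.29360778 89.28687573]
edge [ 24.27240743 -13.59757254  89.30560594]
edge [24.27971897 14.75393418 89.25978108]
mouthside [-3.45602268 -6.20726863 89.1844987 ]
mouthside [-3.45305565  7.0049217  89.16314196]
tip side [-2.18654585 -5.75558214 82.18870216]
tip side [-2.18351763  6.04841636 82.16962316]
```

```bash
python3 -m pendant '[-0.13,0.02,0.2,-0.001,-0.004,0,1,0,0,0.2,0,0,0,1,0,0,0.2,0,0,0,1]'
python3 - <<'E'
from h import *
go([.5803,.0031,.185],-16.75)
E
```

```text
clock: 6.45
position: [0.5803, 0.0032, 0.1881]
tcp_rot: [0.989, -0.146, 0.0, -0.0]
force: [-0.1, -0.2, -2.7]
width: 0.0178
t 6.45 pos [0.5803 0.0032 0.1881] F [-0.14 -0.17 -2.69] T [0.01  0.008 0.002] w 0.0178 j6 1.85
yaw -16.78 tilt [0.0005 0.0006]
d cm [0.   0.01 0.31]
rot [-0.0008 -0.0003 -0.0005]
```

```bash
python3 -m pendant '[0,0,0.2,0,0,0,1,0,0,0.2,0,0,0,1,0,0,0.1,0,0,0,1]'
python3 - <<'E'
from h import *
go([.5803,.0031,.185],-16.75)
w=snap('wrist','w8');a=w['pixels'][:,:,::-1]
cv2.imwrite('pics/z8.png',np.hstack([cv2.resize(a[170:240,235:325],(720,560),interpolation=cv2.INTER_CUBIC)]))
E
```

```text
clock: 6.75
position: [0.5801, 0.0032, 0.1823]
tcp_rot: [0.989, -0.146, -0.0, -0.0]
force: [-0.0, 0.1, -1.8]
width: 0.0178
t 6.75 pos [0.5801 0.0032 0.1823] F [-0.05  0.08 -1.8 ] T [0.023 0.063 0.019] w 0.0178 j6 1.85
yaw -16.77 tilt [-0.0002  0.0006]
d cm [ 0.02  0.   -0.27]
rot [-0.0005  0.0004 -0.0004]
```

View pics/z8.png

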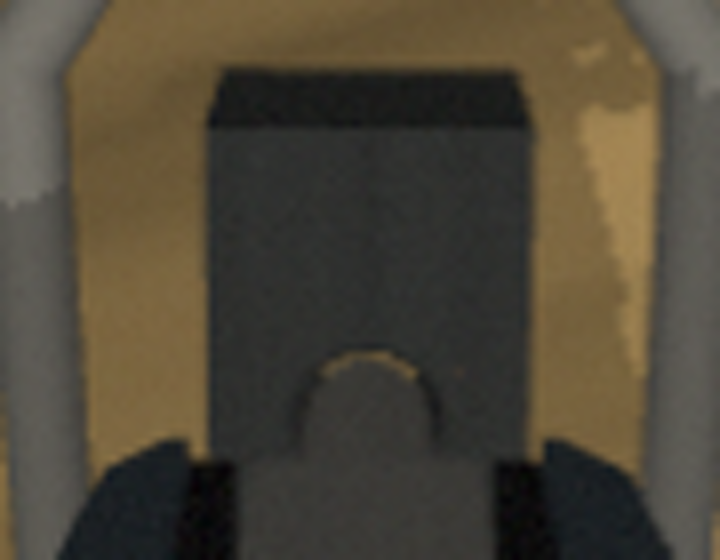

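```bash
python3 -m pendant '[0,0,0.4,0,0,0,1,0,0,0.4,0,0,0,1,0,0,0.3,0,0,0,1]'
python3 - <<'E'
from h import *
go([.5803,.0031,.15],-16.75)
E
```

```text
clock: 7.1
position: [0.5803, 0.0032, 0.1708]
tcp_rot: [0.989, -0.146, 0.0, -0.0]
force: [-0.9, 0.3, -2.1]
width: 0.0181
t 7.1 pos [0.5803 0.0032 0.1708] F [-0.9   0.3  -2.15] T [0.01  0.01  0.016] w 0.0181 j6 1.85
yaw -16.77 tilt [0.0006 0.0006]
d cm [0.   0.01 2.08]
rot [-0.0007 -0.0004 -0.0004]
```

```bash
python3 -m pendant '[0,0,0.5,0,0,0,1,0,0,0.5,0,0,0,1,0,0,0.4,0,0,0,1]'
python3 - <<'E'
from h import *
go([.5803,.0031,.145],-16.75)
E
```

```text
clock: 7.4
position: [0.5803, 0.0032, 0.1555]
tcp_rot: [0.989, -0.146, 0.0, -0.0]
force: [-0.8, -0.2, -3.1]
width: 0.018
t 7.4 pos [0.5803 0.0032 0.1555] F [-0.76 -0.17 -3.14] T [0.04  0.009 0.025] w 0.018 j6 1.85
yaw -16.77 tilt [0.0004 0.0006]
d cm [0.01 0.01 1.05]
rot [-0.0007 -0.0002 -0.0004]
```

```bash
python3 -m pendant '[0,0,0.4,0,0,0,1,0,0,0.3,0,0,0,1,0,0,0.1,0,0,0,1]'
python3 - <<'E'
from h import *
go([.5803,.0031,.1424],-16.75)
E
```

```text
clock: 7.7
position: [0.5799, 0.0032, 0.1459]
tcp_rot: [0.989, -0.146, -0.001, -0.0]
force: [-0.2, -0.7, -2.7]
width: 0.0176
t 7.7 pos [0.5799 0.0032 0.1459] F [-0.21 -0.75 -2.71] T [0.048 0.041 0.057] w 0.0176 j6 1.85
yaw -16.78 tilt [-0.001   0.0006]
d cm [ 0.04 -0.    0.35]
rot [-0.0003  0.0012 -0.0004]
```

```bash
python3 -m pendant '[0,0,0.2,0,0,0,1,0,0,0.1,0,0,0,1]'; python3 -m pendant '[0,0,0.1,0,0,0,1]' ; python3 -m pendant '[0,0,0.1,0,0,0,1]'
python3 - <<'E'
from h import *
go([.5803,.0031,.1424],-16.75)
E
```

```text
clock: 7.9
position: [0.58, 0.0032, 0.1428]
tcp_rot: [0.989, -0.146, -0.0, -0.0]
force: [-0.6, -0.3, -2.5]
width: 0.0179
clock: 8.0
position: [0.5801, 0.0032, 0.1424]
tcp_rot: [0.989, -0.146, -0.0, -0.0]
force: [-2.6, -0.5, 5.4]
width: 0.0179
clock: 8.1
position: [0.5801, 0.0032, 0.1423]
tcp_rot: [0.989, -0.146, 0.0, -0.0]
force: [-3.7, -0.0, 7.4]
width: 0.0182
t 8.1 pos [0.5801 0.0032 0.1423] F [-3.68 -0.04  7.41] T [0.001 0.623 0.026] w 0.0182 j6 1.85
yaw -16.77 tilt [0.0002 0.0006]
d cm [ 0.02  0.01 -0.01]
rot [-0.0006 -0.     -0.0004]
```

```bash
python3 -m pendant '[0,0,-0.02,0,0,0,0.5,0,0,0,0,0,0,0.3,0,0,0,0,0,0,0.3,0,0,0,0,0,0,0.3]'
python3 - <<'E'
from h import *
go([.5803,.0031,.1424],-16.75)
w=snap('wrist','w9');a=w['pixels'][:,:,::-1];s=snap('side','s9')['pixels'][:,:,::-1]
cv2.imwrite('pics/z9.png',np.hstack([cv2.resize(a[150:250,230:330],(500,500),interpolation=cv2.INTER_CUBIC),cv2.resize(s[170:250,240:320],(500,500),interpolation=cv2.INTER_CUBIC)])[:,:800])
E
```

```text
clock: 8.5
position: [0.5815, 0.0032, 0.1437]
tcp_rot: [0.989, -0.146, 0.002, -0.001]
force: [-0.2, 0.1, 0.3]
width: 0.0317
t 8.5 pos [0.5815 0.0032 0.1437] F [-0.18  0.06  0.29] T [ 0.038 -0.002 -0.01 ] w 0.0317 j6 1.85
yaw -16.77 tilt [0.0046 0.0005]
d cm [-0.12  0.05  0.13]
rot [-0.0019 -0.0043 -0.0004]
```

View pics/z9.png

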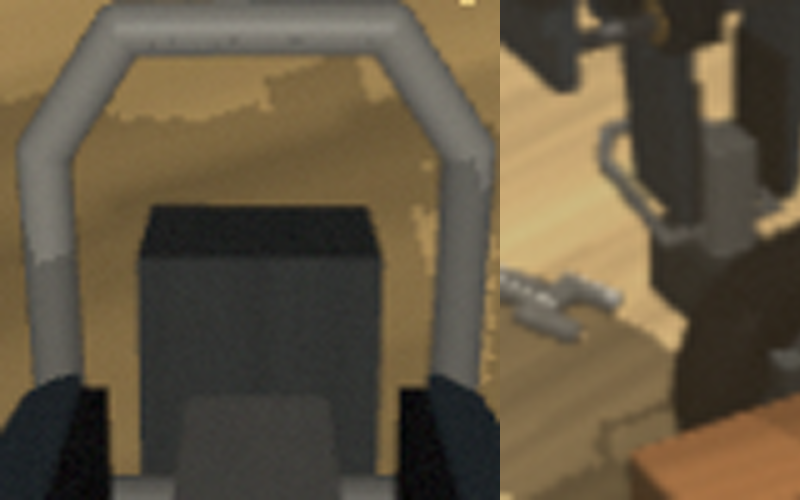

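```bash
python3 -m pendant '[-0.1,0.03,-0.5,-0.002,-0.004,0,0.3,0,0,-1,0,0,0,0.3,0,0,-1.2,0,0,0,0.3,0,0,-1.2,0,0,0,0.3,0,0,-1.2,0,0,0,0.3,0,0,-0.3,0,0,0,0.3]'
python3 - <<'E'
from h import *
go([.6363,-.0137,.19],-16.75)
w=snap('wrist','w10')
E
```

```text
clock: 9.2
position: [0.5809, 0.0032, 0.2032]
tcp_rot: [0.989, -0.146, 0.001, 0.0]
force: [0.2, 0.2, 0.0]
width: 0.0318
t 9.2 pos [0.5809 0.0032 0.2032] F [0.17 0.21 0.04] T [ 0.081  0.005 -0.036] w 0.0318 j6 1.85
yaw -16.77 tilt [ 0.0015 -0.0003]
d cm [5.79 0.02 1.33]
rot [-0.0001 -0.0016 -0.0004]
```

View pics/w10.png

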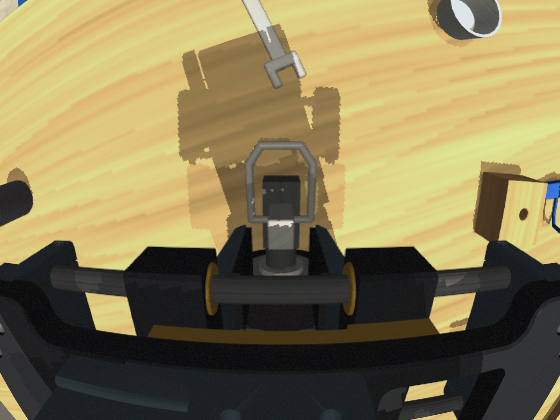

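```bash
python3 -m pendant '[2.9,0,0.3,0,-0.001,0,1,2.5,0,0.3,0,0,0,1,0.4,0,0.2,0,0,0,1,0,0,0.1,0,0,0,1]' 30
python3 - <<'E'
from h import *
w=L('w10');print('bar',onz(w,281,146,.1266,rayf));
h=np.array([.5788,.0036]);n=np.array([np.cos(np.radians(-16.75)),np.sin(np.radians(-16.75))]);print('bar exp',h+.0584*n)
go([.6363,-.0137,.16],-16.75)
snap('side','s11');w=snap('wrist','w11')
E
```

```text
clock: 9.65
position: [0.6365, -0.0136, 0.1942]
tcp_rot: [0.989, -0.146, -0.0, -0.0]
force: [-0.2, -0.3, 0.1]
width: 0.0025
bar [ 0.63402047 -0.01322795  0.1266    ]
bar exp [ 0.63472217 -0.01323066]
t 9.65 pos [ 0.6365 -0.0136  0.1942] F [-0.2  -0.29  0.15] T [ 0.062 -0.02   0.035] w 0.0025 j6 1.82
yaw -16.74 tilt [-0.0009  0.0003]
d cm [-0.02  0.01  3.42]
rot [-0.      0.001   0.0001]
```

View pics/w11.png

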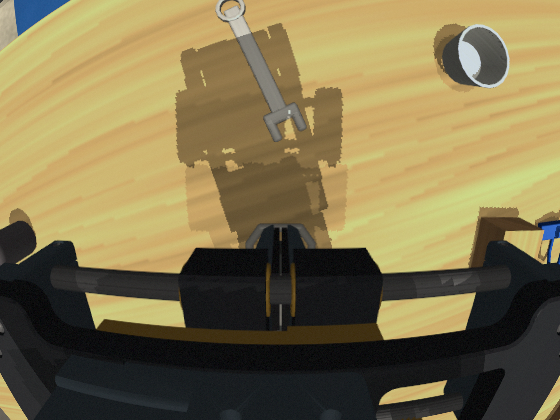

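View pics/s11.png

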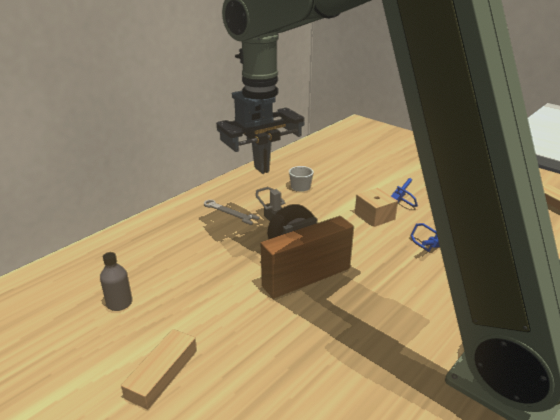

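```bash
python3 -m pendant '[0,0,1.6,0,0.001,0,1,0,0,1.6,0,0,0,1,0,0,0.5,0,0,0,1]'
python3 -c "
from h import *
go([.6363,-.0137,.11],-16.75)"
python3 -m pendant '[0,0,0.4,0,0,0,1,0,0,0.4,0,0,0,1,0,0,0.4,0,0,0,1]'
python3 -c "
from h import *
go([.6363,-.0137,.11],-16.75)"
```

```text
clock: 10.05
position: [0.6337, -0.0124, 0.1581]
tcp_rot: [0.989, -0.145, 0.0, -0.0]
force: [0.3, -0.6, 0.4]
width: 0.0003
t 10.05 pos [ 0.6337 -0.0124  0.1581] F [ 0.26 -0.56  0.39] T [ 0.082  0.057 -0.018] w 0.0003 j6 1.82
yaw -16.68 tilt [0.0008 0.0003]
d cm [0.28 0.05 4.81]
rot [-0.0005 -0.0006  0.0012]
clock: 10.35
position: [0.633, -0.012, 0.1469]
tcp_rot: [0.989, -0.145, 0.001, -0.0]
force: [1.1, -0.4, 3.9]
width: 0.0006
t 10.35 pos [ 0.633  -0.012   0.1469] F [ 1.08 -0.4   3.89] T [-0.108 -0.277 -0.014] w 0.0006 j6 1.82
yaw -16.65 tilt [0.0019 0.0003]
d cm [0.35 0.07 3.69]
rot [-0.0008 -0.0018  0.0017]
```

```bash
python3 -m pendant '[0.15,0.03,0.5,0,-0.002,0,1,0.1,0.03,0.5,0,0,0,1,0.05,0,0.5,0,0,0,1]'
python3 -c "
from h import *
go([.6363,-.0137,.11],-16.75)"
python3 -m pendant '[0.05,0,0.5,0,0,0,1,0.05,0,0.5,0,0,0,1,0,0,0.5,0,0,0,1]'
python3 -c "
from h import *
go([.6363,-.0137,.095],-16.75)"
```

```text
clock: 10.65
position: [0.6365, -0.0132, 0.1336]
tcp_rot: [0.989, -0.145, 0.001, -0.001]
force: [-2.2, 1.0, 4.5]
width: 0.0004
t 10.65 pos [ 0.6365 -0.0132  0.1336] F [-2.2   0.95  4.52] T [ 0.164  0.491 -0.036] w 0.0004 j6 1.82
yaw -16.66 tilt [0.0028 0.0014]
d cm [-0.01  0.06  2.36]
rot [-0.0022 -0.0022  0.0016]
clock: 10.95
position: [0.6357, -0.013, 0.1172]
tcp_rot: [0.989, -0.145, -0.001, -0.001]
force: [-3.6, 0.4, 3.3]
width: -0.0001
t 10.95 pos [ 0.6357 -0.013   0.1172] F [-3.64  0.36  3.34] T [0.246 0.59  0.044] w -0.0001 j6 1.82
yaw -16.67 tilt [-0.0017  0.0024]
d cm [0.08 0.05 2.22]
rot [-0.0018  0.0023  0.0014]
```

```bash
python3 -m pendant '[0.05,0,0.5,0,0.002,0,1,0.05,0,0.5,0,0,0,1,0,0,0.4,0,0,0,1]'
python3 -c "
from h import *
go([.6363,-.0137,.095],-16.75)"
```

```text
clock: 11.25
position: [0.6358, -0.0132, 0.1011]
tcp_rot: [0.989, -0.145, -0.001, -0.001]
force: [-2.5, 0.1, 3.4]
width: 0.0002
t 11.25 pos [ 0.6358 -0.0132  0.1011] F [-2.53  0.13  3.42] T [0.234 0.504 0.042] w 0.0002 j6 1.82
yaw -16.67 tilt [-0.0021  0.002 ]
d cm [0.07 0.04 0.61]
rot [-0.0013  0.0026  0.0014]
```

```bash
python3 -m pendant '[0,0,0.3,0,0.002,0,1,0,0,0.2,0,0,0,1]'; python3 -m pendant '[0,0,0.2,0,0,0,1]'
python3 -c "
from h import *
go([.6363,-.0137,.095],-16.75);snap('side','s12')
a=cv2.imread('pics/s12.png')[130:230,220:330];cv2.imwrite('pics/z12.png',cv2.resize(a,None,fx=5,fy=5,interpolation=2))"
```

```text
clock: 11.45
position: [0.6362, -0.0134, 0.0948]
tcp_rot: [0.989, -0.145, 0.0, -0.001]
force: [-0.7, 0.6, 0.6]
width: 0.0006
clock: 11.55
position: [0.6369, -0.0136, 0.0923]
tcp_rot: [0.989, -0.145, 0.001, -0.0]
force: [0.0, -1.2, -0.3]
width: 0.0005
t 11.55 pos [ 0.6369 -0.0136  0.0923] F [ 0.   -1.17 -0.32] T [ 0.083  0.076 -0.024] w 0.0005 j6 1.82
yaw -16.65 tilt [0.0021 0.0005]
d cm [-0.05  0.03 -0.27]
rot [-0.0011 -0.0019  0.0017]
```

View pics/z12.png

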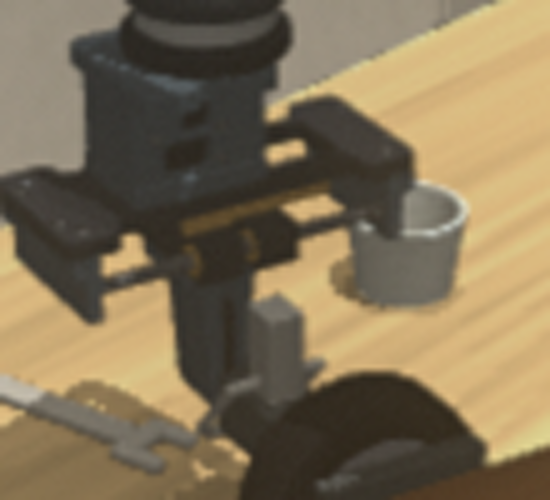

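```bash
python3 -m pendant '[0.3,0,-0.5,0,-0.001,0,1,0.3,0,-1.5,0,0,0,1,0,0,-3,0,0,0,1,0,0,-4,0,0,0,1,0,0,-4,0,0,0,1,0,-4,-2,0,0,0,1,0,-4,0,0,0,0,1,0,-4,0,0,0,0,1]'
python3 -m pendant '[0,-4,0,0,0,0,1,0,-4,0,0,0,0,1,0,0,0,0,0,0,1,0,0,0,0,0,0,1]'
python3 -c "
from h import *
go(None)
for n in('side','top','wrist'): snap(n,n+'13')
a=cv2.imread('pics/side13.png')[170:260,240:340];b=cv2.imread('pics/top13.png')[160:250,220:320]
cv2.imwrite('pics/z13.png',np.hstack([cv2.resize(a,(400,360),interpolation=2),cv2.resize(b,(400,360),interpolation=2)]))"
```

```text
clock: 12.4
position: [0.682, 0.0958, 0.2518]
tcp_rot: [0.989, -0.149, 0.005, -0.0]
force: [0.2, -0.4, 0.3]
width: 0.0006
clock: 12.8
position: [0.7095, 0.1806, 0.2547]
tcp_rot: [0.989, -0.147, 0.01, -0.002]
force: [-0.8, -0.3, -0.0]
width: 0.0003
t 12.8 pos [0.7095 0.1806 0.2547] F [-0.79 -0.33 -0.01] T [ 0.004  0.067 -0.01 ] w 0.0003 j6 2.1
yaw -16.88 tilt [0.0198 0.0014]
```

View pics/z13.png

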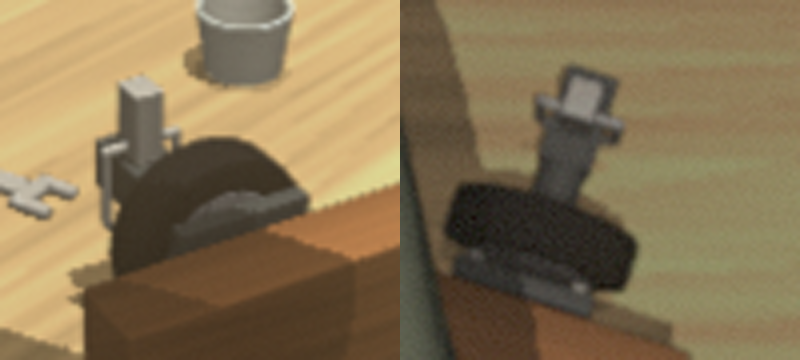

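View pics/wrist13.png

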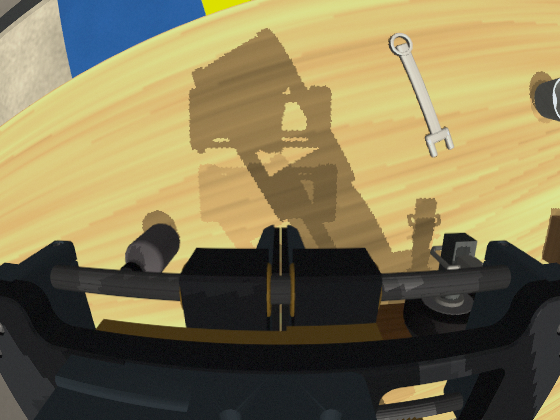

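View pics/side13.png

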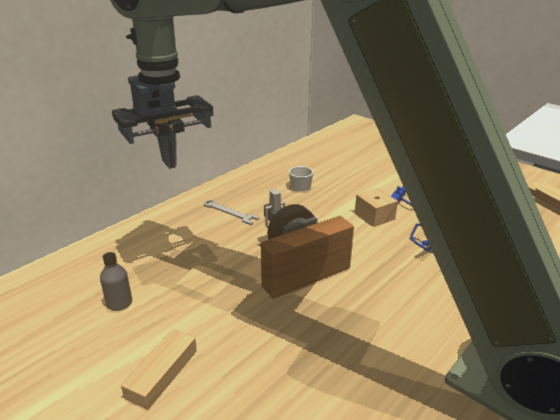

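Run:
```python
from h import *
for n,w in(('top13',(180,195,258,275)),('side13',(188,212,268,284))):
    C=cloud(L(n));m=np.zeros(C.shape[:2],bool);m[w[0]:w[1],w[2]:w[3]]=1;P=C[m&(C[...,2]>.14)&(C[...,2]<.16)];print(n,len(P),P.mean(0),np.percentile(P[:,2],[10,50,90]))
go(None)
```

```text
top13 85 [0.57794818 0.00477783 0.14843763] [0.14535439 0.14868174 0.15110376]
side13 84 [0.56908366 0.00976709 0.14578734] [0.14129761 0.14635241 0.14963715]
t 12.95 pos [0.7091 0.1791 0.2547] F [-1.16  0.79 -0.66] T [ 0.067  0.05  -0.038] w 0.0004 j6 2.1
yaw -17.0 tilt [0.0189 0.0015]
```

Head top measures 148.7 mm against the expected 149 mm. The ring hangs vertically, and the arm is clear of everything.

```bash
python3 -c "
from h import *
ctrl.sign_off()"
```

```text
the job is handed in; nothing more can be done
```

The linchpin is seated in the axle with its ring snapped shut, and I handed the job in with the clock at about 13 s of the 72 s allowed.

**Insertion:** I found the hole in the wrist camera and lined the pin up with it. It slid in without resistance until the shoulder met the axle at the predicted height (TCP 142.3 mm, about 10 N of added force). I then let go.

**Ring:** With the fingers closed I pressed the bar down at the axle's free end. The force stayed around 4–5 N, then dropped to zero as the ring snapped over.

**Last checks:**
- The top camera's depth puts the head's top at 148.7 mm, against 149 mm expected.
- The side and top pictures show the ring hanging along the shank past the axle end. I did not get a close view of the bar under the pin's tip.
- In the last pictures the bystanders I could see were where they started, and I touched none of them. The arm hid part of the two blue look-alikes in the last side view.
- The gripper ended clear of everything.

**Disagreements:**
- The side camera read the head's top slightly low (146.4 mm), and the patch I sampled probably took in the head's side face.
- An early view from the edge of the wrist picture put the hole about 12 mm off sideways, so I ignored it and used the later close views.

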